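Fit the water filter cartridge and lock its bayonet

TASK

Fit the white filter cartridge into the grey bayonet socket on the sloping deck of the water filter unit: turn it until its two lugs drop into the slots, press it down against the spring, twist it a quarter turn clockwise to the stop and let the spring lift it until it is locked in its pockets. Then let go of it, and leave the mills, the mug and the lemon standing where they are.

Things in the scene. Friction and masses are not known exactly. Their poses are not given: they have to be found in the camera images.
- cartridge: loose white plastic filter cartridge, about 130 g, upright on its foot at the start. Round body 49 mm in diameter, 50 mm tall, 4.5 mm chamfer at the foot, a grip bar on top. Origin: centre of the foot's underside; z up its axis to the bar; x along the bar and through both lugs; y across the bar. A half turn about z gives the same part.
- grip (a point): centre of the cartridge's grip bar, 65 mm above its foot; axes as the cartridge's. The bar is 44 mm long (x), 16 mm thick (y) and 30 mm tall (from 50 to 80 mm above the foot)
- lugs (a point): point on the cartridge's axis 8 mm above its foot, midway between its two lugs; axes as the cartridge's. The lugs stick out along +x and -x to a radius of 31 mm, 6 mm thick (5 to 11 mm above the foot), 22 degrees wide each
- filter_unit: fixed white wedge-shaped water filter unit, 160 mm deep, 140 mm wide, 120 mm high, thin steel spout at its back left (226 mm high, reaching 60 mm past its back). Origin: centre of the underside; x to its high back, y to its left, z up. Its deck slopes down to its front at 30 degrees.
- socket (a point): point on the sloping deck where the axis of the bayonet socket leaves it. z out of the socket along its axis, 30 degrees from vertical, leaning to the unit's front; y to the unit's left; x up the slope. Height of the cartridge's foot along this z: 19 mm with the lugs on top of the collar, 13 mm dropped into the slots, 4 mm under the roof in mid turn, 2 mm fully pressed, 8 mm locked.
- collar_top (a point): centre of the top of the grey collar, 24 mm up the axis (axes as socket). Collar 80 mm across, bore 52 mm. Two opposite slots, 34 degrees wide, out to 33 mm radius, admit the lugs. The collar is a stiff swivel and stays put; its slots lie within 29 degrees either way of the y axis, an angle not reported: see it, or press with about 5 N and turn until the lugs drop in 6 mm.
- foot_home (a point): where the centre of the cartridge's foot is when fully pressed in, 2 mm up the axis (axes as socket). A spring plate pushes back from 13 mm on, with 4 N at first and 12 N here. Only when pressed below 4 mm will it turn: a quarter turn (90 degrees) clockwise seen from above the bar, negative about z, to a hard stop. Anticlockwise it is blocked.
- foot_locked (a point): where the centre of the cartridge's foot is when locked, 8 mm up the axis (axes as socket): at the end of the quarter turn (to within 3 degrees) the spring lifts the lugs 4 mm into two pockets when the push is eased. Not turned far enough it stays at 4 mm; not turned at all it comes back to 13 mm.
- salt_mill: salt mill, 44 mm diameter, 90 mm tall, bystander; origin at the centre of its underside, z up
- pepper_mill: pepper mill, 44 mm diameter, 90 mm tall, bystander; origin at the centre of its underside, z up
- mug_b: spotted mug, 92 x 127 x 93 mm with its handle, bystander; origin at the centre of its underside, z up
- lemon: lemon, 71 x 53 x 51 mm, bystander; origin at its underside as it lay at the start
There are look-alikes about, which are no part of the job. What is shaped like the cartridge but red is not meant.

How it is judged:
On the way:
1. the cartridge has been pressed into the socket with its lugs below the roof of the collar (z of cartridge in the frame of socket between -0.002 and 0.0055 m and angle between the z axis of cartridge and the z axis of socket, either way round below 0.15 rad and distance between cartridge and socket below 0.009 m), for 0.1 s.
At the end, for the whole second after the job is handed in: the cartridge stands locked in the socket: its foot is 8 mm (6.2 to 10.2 mm) above the deck along the socket's axis and no more than about 4 mm off that axis, it is in line with the axis to 0.12 rad, and it is released and at rest (z of cartridge in the frame of socket between 0.0062 and 0.0102 m and distance between cartridge and socket below 0.011 m and angle between the z axis of cartridge and the z axis of socket, either way round below 0.12 rad and linear speed of cartridge below 0.02 m/s and angular speed of cartridge below 0.2 rad/s); the robot touches nothing.
It fails at once if a mill, the mug or the lemon was pushed more than 40 mm from its place (distance of any of salt_mill, pepper_mill, mug_b, lemon from where it was at the start of the episode above 0.04 m).
It fails at once if a mill or the mug was tipped over (angle between any of salt_mill, pepper_mill, mug_b's own z axis and vertical above 0.5 rad).
It also fails if it takes over 51 s, if anything falls off the work surface, if the arm or the gripper's body presses on something with over 40 N, if the wrist force passes 120 N, or if a joint passes its speed limit or range.

ROBOT

A 6-joint arm with a two-finger parallel gripper is mounted at the origin on a cart in front of the work surface, level with it; the furniture and walls round the work are solid. World frame = base frame: x ahead of the robot, y to its left, z up, the work surface at z = 0. Lengths are in m, angles in rad, forces in N, time in s.
With the tool pointing down it reaches from about 0.325 to 0.9 m from the base axis. Payload 3.5 kg.
Tool frame: the origin (TCP) lies on the centre line of the jaws, within the pads' length; the fingertips stand 11 mm ahead of it and the grasp point (between the pads) lies 8 mm behind it; z points along the fingers, y is the line along which they close (so a half turn about z gives the same grasp; the last joint's range is limited). The gripper opens to 85 mm and grips with 20 to 120 N. Pads are 22 mm wide; open, the fingers measure 114 mm over their backs; the gripper's body (76 mm by 85 mm) begins 54 mm behind the grasp point. The pads swing forward as they close: fully open they stand 13 mm farther back than shut.
Start: joints at [-1.364, 0.276, -0.026, 1.268, 0, 1.467], TCP at [0.191, -0.595, 0.242] pointing down, gripper open.
Joint ranges: [-3.12, 3.12], [-0.85, 1.88], [-1.08, 1.24], [-1.95, 2.15], [-1.57, 1.53], [-3.14, 3.14]. Speed limits (rad/s): [2.57, 2.57, 3.14, 3.14, 3.14, 3.14].

INTERFACE

Orientations are given as a unit quaternion [x, y, z, w].
In Python, from station import env gives the robot as it stands. The module is installed in compiled form; this text tells all that it offers.
- The arm moves only by the tool servo_tool, never from a script. Its argument "series" is one flat list of numbers, 7 for each row, row after row: the turn, a rotation vector about the world's x, y, z as a fraction of full scale, then the shift along the world's x, y, z as a fraction of full scale, then the opening, from 0 (shut) to 1 (fully open). A call has 1 to 10 rows; each row is the pose to reach, as a shift and turn from the pose commanded when the call began; what a row does not reach only later rows make up. Full scale, the value 1, is 100 cm for a shift and 90 degrees for a turn. A row lasts 1/8 s, in which the tool goes at most 62.5 mm and 10.7 degrees, less where a joint would pass 70% of its speed; a pose out of reach is approached as far as the arm can. A call with a number of a shift or a turn outside -1 to 1 is refused whole. A call with a gripper value outside its range is refused whole. The fingers move at their own pace and stop on an object; "newtons" is the grip in N (left out, the last holds). Time passes only in rows, so rows that repeat a pose let the fingers close. It gives the time, the measured TCP pose, the force, the opening and the grip force at its end, in the units of the state.
- env.state(): the state, without advancing time (a new reading comes with each control period).
- env.get_image(name): name is "side" or "top"; returns a dict with "color" (480x640x3 uint8, blue, green, red), "depth" (480x640 float32, m along the optical axis (not along the pixel's ray), 0 where there is no reading), "fx", "fy", "cx", "cy" (pixels), "k1" (the pictures are not rectified: a ray, as slopes to the right and down, at radius r is drawn at 1 + k1 r^2 times it, then the intrinsics apply), "position" and "rotation" of the camera in the world. Camera axes: x right, y down, z forward; pixel columns grow to the right and rows downward; lengths in m; the calibration is good to about 2 mm. A picture is of the moment at which its call begins.
- env.finish_job(): hands the job in; it is judged then, once.
The state is a dict: "clock": time; "q": joint angles; "joint_velocities": joint speeds; "tau": joint torques, N m; "eef_pos": TCP position; "ee_rot": TCP orientation; "ft_force": force on the tool from outside, world axes, zero at the start; "moment": the same for the moment, N m; "gripper_width": opening from 0.0 (shut) to 1.0 (fully open); "grasp_force": force on a finger pad.
Only numpy, scipy, OpenCV 4.12 (cv2) and the standard library are available. Lean on these libraries where they do the work, as an engineer would, in place of code of your own. Each camera call takes 0.05 s, during which the arm holds its last target. There are 200 camera calls.

## Working session

There is one attempt and no reset: what is moved stays moved. The work goes in short steps, Python scripts to look and compute and a tool call to move; the robot and the scene stay as the last step left them, time stands still between calls to the robot, and variables do not carry over. Pictures are saved under pics/ and viewed, at most 10 in all, crops included, and the job is handed in when it is done.

Besides the shell and the picture viewer there is one more tool, called as a command line: name --argument value ..., lists and objects as JSON in quotes. servo_tool: Moves the arm, as the interface text tells. Shift numbers are shares of 100 cm and turn numbers shares of 90 degrees, none past 1 either way. Its arguments: {"type":"object","properties":{"series":{"type":"array","items":{"type":"number"}},"newtons":{"type":"number"}},"required":["series"]}

```bash
mkdir -p pics; cat > h.py <<'E'
import numpy as np, cv2, pickle
from station import env
def grab(n):
    im=env.get_image(n); pickle.dump(im,open(n+'.pkl','wb')); return im
def load(n): return pickle.load(open(n+'.pkl','rb'))
def ray(im,u,v):
    K=np.array([[im['fx'],0,im['cx']],[0,im['fy'],im['cy']],[0,0,1.]])
    p=np.array([[(u-im['cx'])/im['fx'],(v-im['cy'])/im['fy']]])[0]
    q=p.copy()
    for _ in range(20): q=p/(1+im['k1']*(q@q))
    return np.array([q[0],q[1],1.])
def R(im):
    r=np.array(im['rotation'])
    if r.shape==(3,3): return r
    from scipy.spatial.transform import Rotation
    return Rotation.from_quat(r).as_matrix()
def onz(im,u,v,z):
    d=R(im)@ray(im,u,v); c=np.array(im['position']); return c+d*(z-c[2])/d[2]
def dep(im,u,v):
    return np.array(im['position'])+R(im)@ray(im,u,v)*im['depth'][int(v),int(u)]
def proj(im,P):
    c=R(im).T@(np.array(P)-im['position']); s=c[:2]/c[2]; s=s*(1+im['k1']*(s@s))
    return im['fx']*s[0]+im['cx'],im['fy']*s[1]+im['cy']
E
python3 - <<'E'
from h import *
for n in('top','side'):
    im=grab(n); cv2.imwrite(f'pics/{n}0.png',im['color']); print(n,im['position'],im['rotation'],im['fx'],im['k1'])
print(env.state())
E
```

```text
top [0.37327046 0.41486409 1.12944743] [-0.69779965  0.71167748 -0.05659589  0.05820414] 494.8861181154185 0.017237402059184247
side [ 0.4371744  -0.28828432  0.70172434] [ 0.91025435 -0.06809604  0.02408944 -0.40770043] 439.37601423024813 -0.01799762203784522
{'clock': 0.1, 'q': array([-1.36437984e+00,  2.77060819e-01, -2.77217019e-02,  1.26800740e+00,
        8.39279064e-06,  1.46739113e+00]), 'joint_velocities': array([ 0.00100651, -0.00394329,  0.0039845 , -0.00152244, -0.00022159,
       -0.00098728]), 'tau': array([ 3.96644919e-05, -4.46708214e+01,  2.96128535e+01,  8.47100193e-03,
       -1.37265574e-04, -7.49797493e-06]), 'eef_pos': array([ 0.19040628, -0.59458242,  0.24127947]), 'ee_rot': array([ 9.88024801e-01,  1.54291928e-01, -4.71270763e-05, -9.95689814e-04]), 'ft_force': array([0.40177423, 0.13109537, 0.12790666]), 'moment': array([ 0.00092313,  0.06708373, -0.00513823]), 'grasp_force': 0.0, 'gripper_width': 1.0017870685685868}
```

View pics/top0.png

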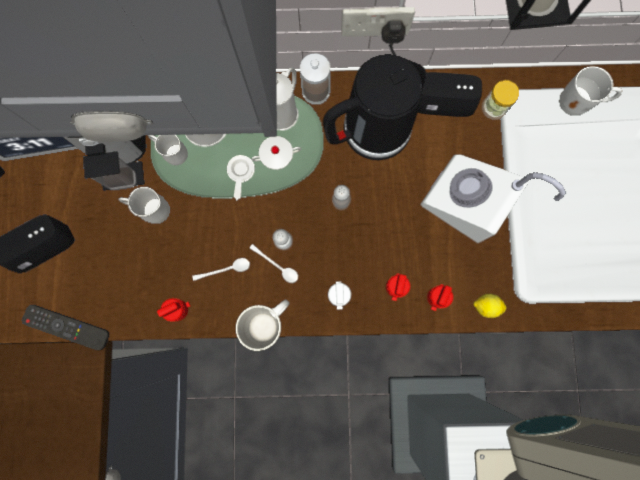

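View pics/side0.png

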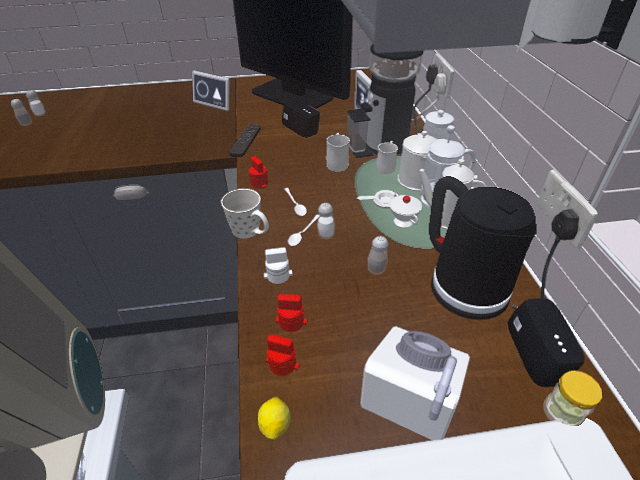

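```bash
python3 - <<'E'
from h import *
t=load('top');s=load('side')
def cr(im,u,v,r): return cv2.resize(im['color'][v-r:v+r,u-r:u+r],(300,300),interpolation=cv2.INTER_CUBIC)
cv2.imwrite('pics/crop1.png',np.vstack([np.hstack([cr(t,340,294,25),cr(s,277,266,25)]),np.hstack([cr(t,472,192,50),cr(s,420,370,62)])]))
for n,im,pts in(('top',t,[(340,294),(470,187),(282,239),(342,196),(489,306)]),('side',s,[(277,256),(424,349),(424,385)])):
    for p in pts: print(n,p,dep(im,*p).round(4))
E
```

```text
top (340, 294) [0.4352 0.3857 0.0821]
top (470, 187) [0.6593 0.0999 0.092 ]
top (282, 239) [0.5534 0.5064 0.093 ]
top (342, 196) [0.646  0.3764 0.0888]
top (489, 306) [0.4054 0.0625 0.0452]
side (277, 256) [0.4395 0.3747 0.0696]
side (424, 349) [0.6524 0.084  0.1114]
side (424, 385) [0.6297 0.0195 0.1201]
```

View pics/crop1.png

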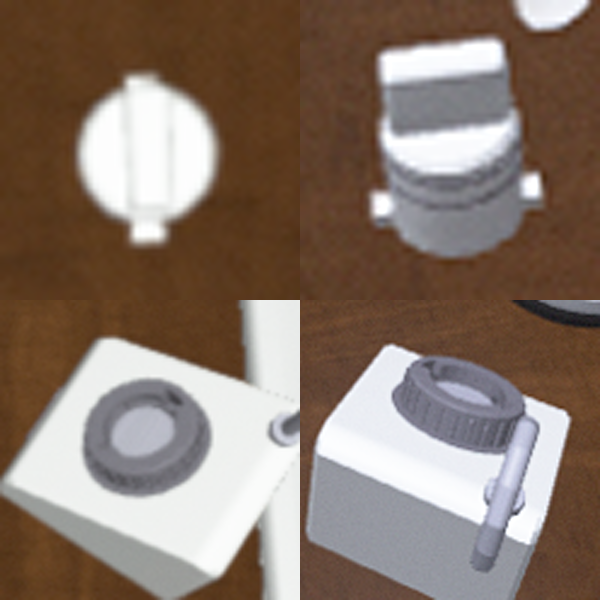

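```bash
cat > sock.py <<'E'
from h import *
def cloud(im,x0,x1,y0,y1):
    v,u=np.mgrid[y0:y1,x0:x1]; u=u.ravel();v=v.ravel()
    p=np.stack([(u-im['cx'])/im['fx'],(v-im['cy'])/im['fy']],1);q=p.copy()
    for _ in range(20): q=p/(1+im['k1']*(q**2).sum(1,keepdims=True))
    d=im['depth'][v,u]; P=np.c_[q,np.ones(len(q))]*d[:,None]
    return P@R(im).T+im['position'],im['color'][v,u].astype(int),u,v
def ransac(P,t,seed=0):
    rng=np.random.default_rng(seed);best=None
    for _ in range(400):
        a,b,c=P[rng.choice(len(P),3,False)];n=np.cross(b-a,c-a);l=np.linalg.norm(n)
        if l<1e-6: continue
        m=abs((P-a)@(n/l))<t
        if best is None or m.sum()>best.sum(): best=m
    c=P[best].mean(0);n=np.linalg.svd(P[best]-c)[2][2];n*=np.sign(n[2]);return c,n,best
E
python3 - <<'E'
from sock import *
for n,box in(('top',(415,530,145,250)),('side',(355,475,320,440))):
    im=load(n);P,C,u,v=cloud(im,*box)
    g=C.sum(1)/3; ok=(P[:,2]>0.03)&(P[:,2]<0.16)
    D=ok&(g>190 if n=='top' else g>200)
    c,nn,b=ransac(P[D],0.003); print(n,'deck',c.round(4),nn.round(4),'tilt',np.degrees(np.arccos(nn[2])).round(1),b.sum(), 'front yaw',np.degrees(np.arctan2(nn[1],nn[0])).round(1))
    h=(P-c)@nn; ring=ok&(g<190)&(abs(h-.024)<.004)&(np.linalg.norm(P-[.65,.09,.1],axis=1)<.07)
    print('ring',ring.sum(),np.median(h[ring]))
    # circle fit on outer points in plane
    ex=np.array([nn[0],nn[1],0]);ex=-(ex-0*ex)/np.linalg.norm(ex);ex=ex-nn*(ex@nn);ex/=np.linalg.norm(ex);ey=np.cross(nn,ex)
    q=np.c_[(P[ring]-c)@ex,(P[ring]-c)@ey].astype(np.float32)
    (cx,cy),r=cv2.minEnclosingCircle(q);print('circle',cx,cy,r)
    S=c+ex*cx+ey*cy;print('socket',(S+0*nn).round(4),'collar',(S+.024*nn).round(4),'ex',ex.round(4),'ey',ey.round(4))
# side faces of the box: vertical normals
im=load('top')
E
```

```text
top deck [0.6469 0.0896 0.0862] [0.2848 0.3939 0.8739] tilt 29.1 2600 front yaw 54.1
ring 549 0.0239452691035983
circle -0.01231493428349495 0.004701453261077404 0.041490133851766586
socket [0.657  0.0955 0.0802] collar [0.6638 0.105  0.1012] ex [-0.512  -0.7082  0.486 ] ey [ 0.8104 -0.5859 -0.    ]
side deck [0.6343 0.0673 0.0987] [0.2791 0.4027 0.8718] tilt 29.3 2257 front yaw 55.3
ring 572 0.02323112901090474
circle -0.03851713985204697 0.006434425711631775 0.04118627309799194
socket [0.6587 0.0913 0.0798] collar [0.6654 0.1009 0.1008] ex [-0.4966 -0.7165  0.4899] ey [ 0.8219 -0.5696 -0.    ]
```

```bash
python3 - <<'E'
from sock import *
yaw=np.radians(54.7);n=np.array([.5*np.cos(yaw),.5*np.sin(yaw),np.cos(np.pi/6)])
ex=np.array([-np.cos(yaw)*np.cos(np.pi/6),-np.sin(yaw)*np.cos(np.pi/6),.5]);ey=np.cross(n,ex)
S=np.array([.658,.0935,.080]);CT=S+.024*n
def rect(im,O,a,b,half,N):
    g=np.linspace(-half,half,N);A,B=np.meshgrid(g,g)  # col along a, row along b
    m=np.array([[proj(im,O+a*x+b*y) for x,y in zip(r1,r2)] for r1,r2 in zip(A,B)],np.float32)
    return cv2.remap(im['color'],m[...,0],m[...,1],cv2.INTER_CUBIC)
out=[]
for nm in('top','side'):
    im=load(nm); r=rect(im,CT,ex,-ey,.05,300); r=np.ascontiguousarray(r)
    hsv=r.mean(2); 
    m=((hsv<165)&(hsv>50)).astype(np.uint8)
    out.append(r.copy())
    cv2.circle(out[-1],(150,150),120,(0,255,0),1); cv2.circle(out[-1],(150,150),78,(0,255,0),1); cv2.circle(out[-1],(150,150),99,(0,0,255),1)
t=load('top')
e=np.eye(3);a=rect(t,np.array([.4352,.3857,.08]),-e[1],-e[0],.05,300);b=rect(t,np.array([.4352,.3857,.008]),-e[1],-e[0],.05,300)
cv2.imwrite('pics/rect.png',np.vstack([np.hstack(out),np.hstack([a,b])]))
# cartridge: white blob contour & bar yaw
E
```

```text
(no output)
```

View pics/rect.png

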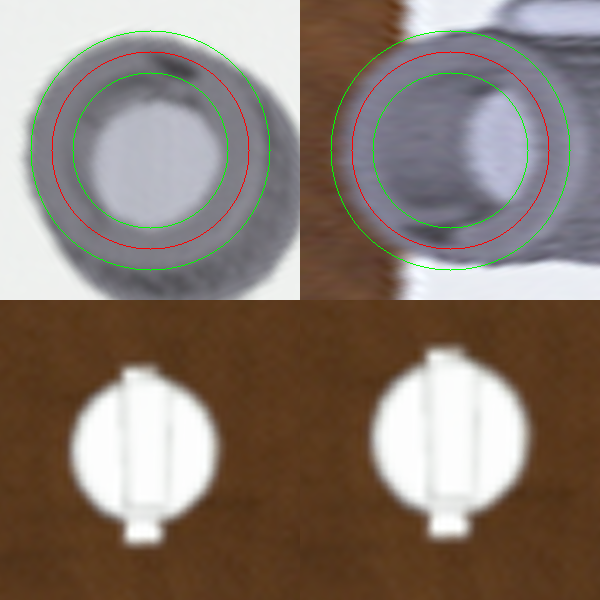

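The white cartridge (top 340,294; side 277,266) is the one meant. The look-alikes at (399,287), (441,297) and (173,310) are red. Its bar lies along world x at about (0.437, 0.387). In the rectified collar view the slots sit about 17° clockwise of the socket's y axis. I'll swing over with the wrist turning positive, to keep the last joint inside its range.

servo_tool --series '[0,0,0.1,0.026,0.0545,0.004,1,0,0,0.2,0.052,0.109,0.008,1,0,0,0.3,0.078,0.1635,0.012,1,0,0,0.4,0.104,0.218,0.016,1,0,0,0.5,0.13,0.2725,0.02,1,0,0,0.6,0.156,0.327,0.024,1,0,0,0.7,0.182,0.3815,0.028,1,0,0,0.8,0.208,0.436,0.032,1,0,0,0.9,0.234,0.4905,0.036,1,0,0,1,0.26,0.545,0.04,1]' --newtons 60

```text
clock: 1.35
eef_pos: [0.4508, -0.0483, 0.2822]
ee_rot: [0.587, 0.809, -0.0, 0.0]
ft_force: [0.9, -0.8, -0.5]
gripper_width: 1.002
grasp_force: 0.0
```

servo_tool --series '[0,0,0.1,0,0.044,-0.01,1,0,0,0.2,0,0.088,-0.02,1,0,0,0.3,0,0.132,-0.03,1,0,0,0.4,0,0.176,-0.04,1,0,0,0.5,0,0.22,-0.05,1,0,0,0.6,0,0.264,-0.06,1,0,0,0.7,0,0.308,-0.07,1,0,0,0.8,0,0.352,-0.08,1,0,0,0.9,0,0.396,-0.09,1,0,0,1,-0.013,0.437,-0.1,1]'

```text
clock: 2.6
eef_pos: [0.4376, 0.3882, 0.1815]
ee_rot: [-0.157, 0.988, -0.0, -0.0]
ft_force: [0.5, 0.4, 0.2]
gripper_width: 1.001
grasp_force: 0.0
```

servo_tool --series '[0,0,0.1,0,0,0,1,0,0,0.2,0,0,0,1,0,0,0.3,0,0,0,1,0,0,0.4,0,0,0,1,0,0,0.5,0,0,0,1,0,0,0.6,0,0,0,1,0,0,0.7,0,0,0,1,0,0,0.8,0,0,0,1,0,0,0.9,0,0,0,1,0,0,1,0,0,0,1]'

```text
clock: 3.85
eef_pos: [0.4371, 0.3865, 0.1817]
ee_rot: [0.809, -0.587, -0.0, 0.001]
ft_force: [-0.1, 0.3, 0.3]
gripper_width: 1.001
grasp_force: 0.0
```

servo_tool --series '[0,0,0.1,0,0,0,1,0,0,0.2,0,0,0,1,0,0,0.3,0,0,0,1,0,0,0.4,0,0,0,1,0,0,0.5,0,0,0,1,0,0,0.6,0,0,0,1,0,0,0.7,0,0,0,1,0,0,0.803,0,0,0,1]'

```text
clock: 4.85
eef_pos: [0.4371, 0.3864, 0.1817]
ee_rot: [1.0, 0.003, -0.001, 0.0]
ft_force: [0.7, 0.8, 0.3]
gripper_width: 1.0
grasp_force: 0.0
```

```bash
python3 - <<'E'
from h import *
from scipy.spatial.transform import Rotation as Ro
s=env.state();print(s['clock'],s['eef_pos'],np.degrees(s['q']).round(1));print(Ro.from_quat(s['ee_rot']).as_matrix().round(3))
t=grab('top');sd=grab('side')
def cr(im,u,v,r): return cv2.resize(im['color'][v-r:v+r,u-r:u+r],(400,400),interpolation=cv2.INTER_CUBIC)
cv2.imwrite('pics/pre.png',np.hstack([cr(t,340,294,50),cr(sd,277,250,60)]))
E
```

```text
4.85 [0.43712681 0.38644825 0.18171023] [  35.1   13.9  -11.6   64.6   -0.  -145.2]
[[ 1.     0.006 -0.001]
 [ 0.006 -1.    -0.001]
 [-0.001  0.001 -1.   ]]
```

View pics/pre.png

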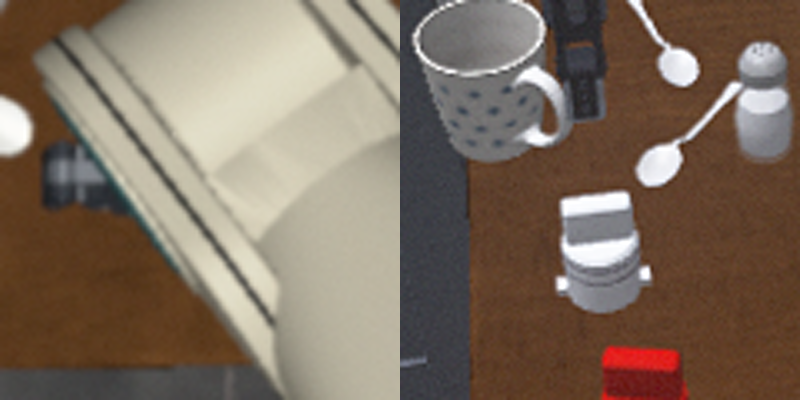

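The side view shows the cartridge upright at (598,255 in the crop) with nothing between it and the gripper, and the open finger well short of the mug handle. Descending and closing.

servo_tool --series '[0,0,0,0,0,-0.04,1,0,0,0,0,0,-0.08,1,0,0,0,0,0,-0.105,1,0,0,0,0,0,-0.118,1,0,0,0,0,0,-0.118,1,0,0,0,0,0,-0.118,0,0,0,0,0,0,-0.118,0,0,0,0,0,0,-0.118,0,0,0,0,0,0,-0.118,0,0,0,0,0,0,-0.118,0]' --newtons 70

```text
clock: 6.2
eef_pos: [0.4378, 0.3869, 0.0647]
ee_rot: [1.0, 0.0, 0.0, -0.0]
ft_force: [0.7, -0.4, 1.5]
gripper_width: 0.172
grasp_force: 72.0
```

servo_tool --series '[0,0,0,0,0,0,0,0,0,0,0,0,0,0,0,0,0,0,0,0.02,0,0,0,0,0,0,0.06,0,0,0,0,0,0,0.11,0,0,0,0,0,0,0.17,0,0,0,0,0,0,0.2,0,0,0,0,0,0,0.2,0]'

```text
clock: 7.2
eef_pos: [0.4389, 0.3878, 0.2671]
ee_rot: [1.0, 0.0, 0.002, -0.002]
ft_force: [0.7, 0.5, -1.8]
gripper_width: 0.174
grasp_force: 71.6
```

```bash
python3 - <<'E'
from h import *
from scipy.spatial.transform import Rotation as Ro
s=env.state();print(s['clock'],s['eef_pos'],s['gripper_width'],s['grasp_force'],s['ft_force'],np.degrees(s['q']).round(1))
R0=Ro.from_quat([.9999874,.0,0,0.0]).as_matrix()
cmdp=np.array([.438,.387,.264])
yaw=np.radians(54.7);n=np.array([.5*np.cos(yaw),.5*np.sin(yaw),np.cos(np.pi/6)])
ex=np.array([-np.cos(yaw)*np.cos(np.pi/6),-np.sin(yaw)*np.cos(np.pi/6),.5]);ey=np.cross(n,ex)
S=np.array([.658,.0935,.080])
a=np.radians(73);
for sg in(1,-1):
    x=sg*(np.cos(a)*ex+np.sin(a)*ey); Rt=np.c_[x,np.cross(-n,x),-n]
    rv=(Ro.from_matrix(Rt)*Ro.from_matrix(R0).inv()).as_rotvec(); print(sg,'x',x.round(3),'rv/90',(rv/(np.pi/2)).round(4))
for h in(.06,.025,.019,.013,.002): print(h,'tcp',(S+n*(h+.064)).round(4),'shift',(S+n*(h+.064)-cmdp).round(4))
print('n',n.round(4),'ex',ex,'ey',ey)
im=grab('side');cv2.imwrite('pics/held.png',im['color'][80:420,150:500])
E
```

```text
7.2 [0.43892969 0.38784675 0.26709295] 0.17353491096384122 71.58409595489502 [ 0.69984538  0.45515737 -1.78846305] [  35.1   11.    -4.7   74.     0.  -144.9]
1 x [ 0.634 -0.759  0.146] rv/90 [-0.3406  0.0549 -0.5674]
-1 x [-0.634  0.759 -0.146] rv/90 [0.0655 0.4067 1.3799]
0.06 tcp [0.6938 0.1441 0.1874] shift [ 0.2558 -0.2429 -0.0766]
0.025 tcp [0.6837 0.1298 0.1571] shift [ 0.2457 -0.2572 -0.1069]
0.019 tcp [0.682  0.1274 0.1519] shift [ 0.244  -0.2596 -0.1121]
0.013 tcp [0.6802 0.1249 0.1467] shift [ 0.2422 -0.2621 -0.1173]
0.002 tcp [0.6771 0.1204 0.1372] shift [ 0.2391 -0.2666 -0.1268]
n [0.2889 0.4081 0.866 ] ex [-0.50043938 -0.70679589  0.5       ] ey [ 0.81613759 -0.57785762  0.        ]
```

View pics/held.png

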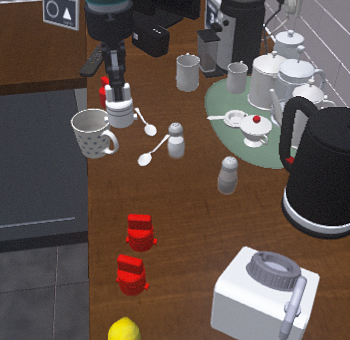

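The cartridge is held straight in the jaws (crop 120,108). Moving it over the socket, tilted onto its axis.

servo_tool --series '[-0.0378,0.0061,-0.063,0.029,-0.026,0,0,-0.0757,0.0122,-0.1261,0.058,-0.052,0,0,-0.1135,0.0183,-0.1891,0.087,-0.078,0,0,-0.1514,0.0244,-0.2522,0.116,-0.104,0,0,-0.1892,0.0305,-0.3152,0.145,-0.13,-0.01,0,-0.2271,0.0366,-0.3783,0.174,-0.156,-0.02,0,-0.2649,0.0427,-0.4413,0.203,-0.182,-0.03,0,-0.3028,0.0488,-0.5044,0.232,-0.208,-0.045,0,-0.3406,0.0549,-0.5674,0.2616,-0.2347,-0.059,0,-0.3406,0.0549,-0.5674,0.2616,-0.2347,-0.059,0]'

```text
clock: 8.5
eef_pos: [0.6989, 0.1492, 0.1965]
ee_rot: [0.866, -0.426, -0.046, 0.259]
ft_force: [0.5, 0.1, -1.4]
gripper_width: 0.172
grasp_force: 71.4
```

```bash
cat > st.py <<'E'
from h import *
from scipy.spatial.transform import Rotation as Ro
yaw=np.radians(54.7);n=np.array([.5*np.cos(yaw),.5*np.sin(yaw),np.cos(np.pi/6)])
ex=np.array([-np.cos(yaw)*np.cos(np.pi/6),-np.sin(yaw)*np.cos(np.pi/6),.5]);ey=np.cross(n,ex)
S=np.array([.658,.0935,.080]);B=np.c_[ex,ey,n]
def rep():
    s=env.state();M=Ro.from_quat(s['ee_rot']).as_matrix()
    p=B.T@(s['eef_pos']-M[:,2]*-.0 -S); f=B.T@s['ft_force']; x=B.T@M[:,0]; z=B.T@M[:,2]
    print('t',round(s['clock'],2),'tcp in socket mm',(1e3*p).round(1),'foot h',round(1e3*p[2]-64,1),'F',f.round(1),'ang',np.degrees(np.arctan2(x[1],x[0])).round(1),'z',z.round(3),'mom',(B.T@s['moment']).round(2),'q',np.degrees(s['q']).round(0),'grip',s['gripper_width'].round(3))
E
python3 - <<'E'
from st import *
rep()
out=[]
for nm in('top','side'):
    im=grab(nm);u,v=map(int,proj(im,S+.05*n));r=55 if nm=='top' else 80
    out.append(cv2.resize(im['color'][max(0,v-r):v+r,u-r:u+r],(400,400),interpolation=cv2.INTER_CUBIC))
cv2.imwrite('pics/above.png',np.hstack(out))
E
```

```text
Traceback (most recent call last):
  File "st.py", line 9, in rep
    print('t',round(s['clock'],2),'tcp in socket mm',(1e3*p).round(1),'foot h',round(1e3*p[2]-64,1),'F',f.round(1),'ang',np.degrees(np.arctan2(x[1],x[0])).round(1),'z',z.round(3),'mom',(B.T@s['moment']).round(2),'q',np.degrees(s['q']).round(0),'grip',s['gripper_width'].round(3))
                                                                                                                                                                                                                                                           ^^^^^^^^^^^^^^^^^^^^^^^^
AttributeError: 'float' object has no attribute 'round'
```

```bash
sed -i "s/,'grip',s\['gripper_width'\].round(3)//" st.py
python3 - <<'E'
from st import *
out=[]
for nm in('top','side'):
    im=grab(nm);u,v=map(int,proj(im,S+.05*n));r=55 if nm=='top' else 80
    out.append(cv2.resize(im['color'][max(0,v-r):v+r,u-r:u+r],(400,400),interpolation=cv2.INTER_CUBIC))
cv2.imwrite('pics/above.png',np.hstack(out));rep()
E
```

```text
t 8.6 tcp in socket mm [ -0.3  -0.9 140.4] foot h 76.4 F [-0.6 -0.3 -0.6] ang 73.1 z [ 0.004 -0.004 -1.   ] mom [-0.02  0.62  0.04] q [  14.   44.   32.  102.  -19. -109.]
```

View pics/above.png

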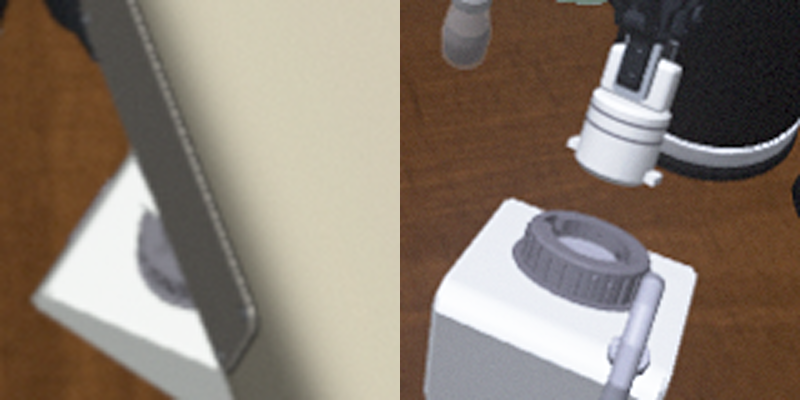

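The cartridge hangs over the collar in line with its axis, lugs toward the slots (side crop 615,125 above 588,250). Going down.

servo_tool --series '[0,0,0,-0.0072,-0.0102,-0.0217,0,0,0,0,-0.013,-0.0184,-0.039,0,0,0,0,-0.0144,-0.0204,-0.0433,0,0,0,0,-0.0144,-0.0204,-0.0433,0,0,0,0,-0.0144,-0.0204,-0.0433,0]'

```text
clock: 9.22
eef_pos: [0.6852, 0.1324, 0.1633]
ee_rot: [0.867, -0.425, -0.04, 0.255]
ft_force: [0.7, 0.3, -1.2]
gripper_width: 0.171
grasp_force: 71.5
```

```bash
python3 -c "
from st import *
rep()"
```

```text
t 9.22 tcp in socket mm [ 0.6 -0.2 95.9] foot h 31.9 F [-1.2  0.3 -0.7] ang 73.0 z [-0.002  0.002 -1.   ] mom [ 0.01  0.62 -0.03] q [  13.   43.   25.   96.  -19. -110.]
```

servo_tool --series '[0,0,0,-0.0006,-0.0008,-0.0017,0,0,0,0,-0.0012,-0.0016,-0.0035,0,0,0,0,-0.0017,-0.0024,-0.0052,0,0,0,0,-0.0017,-0.0024,-0.0052,0]'

```text
clock: 9.72
eef_pos: [0.6829, 0.1291, 0.1565]
ee_rot: [0.867, -0.426, -0.042, 0.256]
ft_force: [0.3, 0.2, -1.6]
gripper_width: 0.176
grasp_force: 71.5
```

```bash
python3 -c "
from st import *
rep()"
```

```text
t 9.72 tcp in socket mm [ 0.6 -0.3 88. ] foot h 24.0 F [-1.1  0.1 -1.3] ang 73.0 z [ 0.    -0.001 -1.   ] mom [0.02 0.64 0.05] q [  13.   42.   24.   95.  -19. -111.]
```

servo_tool --series '[0,0,0,-0.0006,-0.0008,-0.0017,0,0,0,0,-0.0012,-0.0016,-0.0035,0,0,0,0,-0.0017,-0.0024,-0.0052,0,0,0,0,-0.0017,-0.0024,-0.0052,0]'

```text
clock: 10.22
eef_pos: [0.6816, 0.127, 0.1514]
ee_rot: [0.867, -0.426, -0.041, 0.255]
ft_force: [1.9, 1.3, -1.9]
gripper_width: 0.173
grasp_force: 71.6
```

```bash
python3 -c "
from st import *
rep()"
```

```text
t 10.22 tcp in socket mm [ 0.2 -0.1 82.3] foot h 18.3 F [-2.8  0.8 -0.5] ang 73.0 z [-0.001  0.    -1.   ] mom [0.13 1.1  0.02] q [  13.   42.   23.   94.  -19. -111.]
```

servo_tool --series '[0,0,0,-0.0003,-0.0004,-0.0009,0,0,0,0,-0.0006,-0.0008,-0.0017,0,0,0,0,-0.0006,-0.0008,-0.0017,0]'

```text
clock: 10.6
eef_pos: [0.681, 0.1263, 0.1499]
ee_rot: [0.867, -0.426, -0.041, 0.255]
ft_force: [2.1, 2.2, -1.8]
gripper_width: 0.172
grasp_force: 71.8
```

```bash
python3 -c "
from st import *
rep()"
```

```text
t 10.6 tcp in socket mm [ 0.3 -0.2 80.6] foot h 16.6 F [-3.5  0.4 -0.1] ang 73.0 z [-0.001  0.    -1.   ] mom [ 0.13  1.27 -0.  ] q [  13.   42.   23.   94.  -19. -111.]
```

The foot is inside the bore with a light sideways force toward -x of the socket. Correcting 1 mm and going on down.

servo_tool --series '[0,0,0,0.0002,0.0003,-0.0014,0,0,0,0,-0.0001,-0.0001,-0.0022,0,0,0,0,-0.0007,-0.0009,-0.004,0,0,0,0,-0.0007,-0.0009,-0.004,0]'

```text
clock: 11.1
eef_pos: [0.68, 0.1251, 0.1465]
ee_rot: [0.867, -0.426, -0.041, 0.256]
ft_force: [1.3, 0.7, 2.0]
gripper_width: 0.174
grasp_force: 72.2
```

```bash
python3 -c "
from st import *
rep()"
```

```text
t 11.1 tcp in socket mm [-0.1 -0.3 76.9] foot h 12.9 F [-0.2  0.6  2.4] ang 73.0 z [ 0.  0. -1.] mom [-0.15  0.59  0.03] q [  13.   42.   23.   94.  -20. -111.]
```

servo_tool --series '[0,0,0,-0.0003,-0.0004,-0.0009,0,0,0,0,-0.0006,-0.0008,-0.0017,0,0,0,0,-0.0006,-0.0008,-0.0017,0]'

```text
clock: 11.48
eef_pos: [0.6794, 0.1243, 0.1447]
ee_rot: [0.867, -0.426, -0.041, 0.256]
ft_force: [-0.4, 2.2, 4.9]
gripper_width: 0.179
grasp_force: 72.4
```

```bash
python3 -c "
from st import *
rep()"
```

```text
t 11.47 tcp in socket mm [-0.1 -0.3 74.8] foot h 10.8 F [ 1.1 -1.6  5. ] ang 73.0 z [ 0.  0. -1.] mom [-0.2   0.22  0.  ] q [  13.   42.   22.   93.  -20. -111.]
```

The force fits the spring, so the lugs are already in the slots. Pressing to the bottom.

servo_tool --series '[0,0,0,-0.0009,-0.0012,-0.0026,0,0,0,0,-0.0017,-0.0024,-0.0052,0,0,0,0,-0.0026,-0.0037,-0.0078,0,0,0,0,-0.0027,-0.0039,-0.0082,0,0,0,0,-0.0027,-0.0039,-0.0082,0]'

```text
clock: 12.1
eef_pos: [0.6772, 0.121, 0.138]
ee_rot: [0.867, -0.426, -0.041, 0.255]
ft_force: [0.2, 4.2, 9.8]
gripper_width: 0.174
grasp_force: 73.2
```

```bash
python3 -c "
from st import *
rep()"
```

```text
t 12.1 tcp in socket mm [-0.  -0.2 66.9] foot h 2.9 F [ 1.9 -2.3 10.3] ang 73.0 z [-0.001  0.001 -1.   ] mom [-0.55  0.02  0.04] q [  13.   42.   21.   92.  -20. -111.]
```

servo_tool --series '[0,0,0,-0.0003,-0.0004,-0.0009,0,-0.0202,-0.0286,-0.0606,-0.0003,-0.0004,-0.0009,0,-0.0404,-0.0571,-0.1212,-0.0003,-0.0004,-0.0009,0,-0.0607,-0.0857,-0.1819,-0.0003,-0.0004,-0.0009,0,-0.0607,-0.0857,-0.1819,-0.0003,-0.0004,-0.0009,0]'

```text
clock: 12.72
eef_pos: [0.6777, 0.121, 0.1373]
ee_rot: [0.786, -0.563, 0.003, 0.257]
ft_force: [1.9, 4.9, 10.3]
gripper_width: 0.172
grasp_force: 73.3
```

```bash
python3 -c "
from st import *
rep()"
```

```text
t 12.72 tcp in socket mm [-0.7  0.2 66.6] foot h 2.6 F [ 0.8 -1.3 11.4] ang 54.0 z [-0.003  0.002 -1.   ] mom [-0.39  0.33 -0.04] q [ 13.  42.  21.  92. -20. -92.]
```

servo_tool --series '[-0.0303,-0.0428,-0.0909,0,0,0,0,-0.0607,-0.0857,-0.1819,0,0,0,0,-0.091,-0.1286,-0.2728,0,0,0,0,-0.1213,-0.1714,-0.3637,0,0,0,0,-0.1517,-0.2143,-0.4547,0,0,0,0,-0.182,-0.2571,-0.5456,0,0,0,0,-0.2123,-0.3,-0.6365,0,0,0,0,-0.2282,-0.3224,-0.6841,0,0,0,0,-0.2282,-0.3224,-0.6841,0,0,0,0]'

```text
clock: 13.85
eef_pos: [0.6783, 0.1209, 0.1372]
ee_rot: [-0.312, 0.915, -0.152, -0.207]
ft_force: [3.4, 5.1, 9.3]
gripper_width: 0.175
grasp_force: 73.2
```

```bash
python3 -c "
from st import *
rep()"
```

```text
t 13.85 tcp in socket mm [-1.   0.7 66.6] foot h 2.6 F [-0.6 -0.2 11.1] ang -17.1 z [-0.004  0.004 -1.   ] mom [-0.07  0.48 -0.06] q [ 13.  42.  21.  92. -20. -21.]
```

servo_tool --series '[-0.0096,-0.0136,-0.0289,0,0,0,0,-0.0193,-0.0272,-0.0577,0,0,0,0,-0.0193,-0.0272,-0.0577,0,0,0,0]'

```text
clock: 14.22
eef_pos: [0.6783, 0.121, 0.1372]
ee_rot: [-0.264, 0.93, -0.163, -0.199]
ft_force: [3.4, 4.9, 8.7]
gripper_width: 0.17
grasp_force: 73.2
```

```bash
python3 -c "
from st import *
rep()"
```

```text
t 14.22 tcp in socket mm [-1.   0.7 66.6] foot h 2.6 F [-0.8 -0.  10.5] ang -23.0 z [-0.004  0.004 -1.   ] mom [-0.01  0.46  0.14] q [ 13.  42.  21.  92. -20. -15.]
```

servo_tool --series '[-0.0096,-0.0136,-0.0289,0,0,0,0,-0.0128,-0.0181,-0.0385,0,0,0,0,-0.0128,-0.0181,-0.0385,0,0,0,0]'

```text
clock: 14.6
eef_pos: [0.6781, 0.1211, 0.1372]
ee_rot: [-0.235, 0.937, -0.169, -0.194]
ft_force: [3.8, 3.7, 9.2]
gripper_width: 0.171
grasp_force: 82.3
```

```bash
python3 -c "
from st import *
rep()"
```

```text
t 14.6 tcp in socket mm [-1.   0.5 66.6] foot h 2.6 F [ 0.1  0.9 10.6] ang -26.7 z [-0.003  0.004 -1.   ] mom [0.13 0.53 1.86] q [ 13.  42.  21.  92. -20. -11.]
```

The stop is felt at about -23.5°. Backing off the windup and easing up.

servo_tool --series '[0.0096,0.0136,0.0289,0,0,0,0,0.0096,0.0136,0.0289,0.0005,0.0007,0.0014,0,0.0096,0.0136,0.0289,0.001,0.0014,0.003,0,0.0096,0.0136,0.0289,0.0016,0.0022,0.0048,0,0.0096,0.0136,0.0289,0.0016,0.0022,0.0048,0]'

```text
clock: 15.22
eef_pos: [0.6784, 0.1217, 0.1384]
ee_rot: [-0.256, 0.931, -0.164, -0.2]
ft_force: [4.5, -1.0, -4.7]
gripper_width: 0.172
grasp_force: 71.4
```

```bash
python3 -c "
from st import *
rep()"
```

```text
t 15.22 tcp in socket mm [-1.   0.4 67.9] foot h 3.9 F [-3.9  4.2 -3.2] ang -24.0 z [ 0.  0. -1.] mom [1.24 1.39 0.66] q [ 13.  42.  22.  92. -20. -14.]
```

The lugs are still at the roof with 0.66 N m of torque left, so friction at the stop is probably holding them. Easing 1.5° more.

servo_tool --series '[0.0024,0.0034,0.0072,0,0,0,0,0.0048,0.0068,0.0144,0,0,0,0,0.0048,0.0068,0.0144,0,0,0,0]'

```text
clock: 15.6
eef_pos: [0.6793, 0.1229, 0.1414]
ee_rot: [-0.267, 0.929, -0.161, -0.2]
ft_force: [3.9, 2.9, 4.7]
gripper_width: 0.176
grasp_force: 72.7
```

```bash
python3 -c "
from st import *
rep()"
```

```text
t 15.6 tcp in socket mm [-0.8  0.3 71.3] foot h 7.3 F [-1.6  1.5  6.4] ang -22.6 z [-0.003  0.002 -1.   ] mom [ 0.46  0.95 -0.03] q [ 13.  42.  22.  93. -20. -15.]
```

It lifted. Raising 2 mm more to check that it is caught.

servo_tool --series '[0,0,0,0.0003,0.0004,0.0009,0,0,0,0,0.0006,0.0008,0.0017,0,0,0,0,0.0006,0.0008,0.0017,0]'

```text
clock: 15.98
eef_pos: [0.6796, 0.1234, 0.1424]
ee_rot: [-0.267, 0.928, -0.162, -0.201]
ft_force: [4.6, 3.4, 2.6]
gripper_width: 0.171
grasp_force: 72.3
```

```bash
python3 -c "
from st import *
rep()"
```

```text
t 15.97 tcp in socket mm [-0.8  0.4 72.5] foot h 8.5 F [-3.4  1.8  5. ] ang -22.6 z [-0.002  0.001 -1.   ] mom [ 0.68  1.09 -0.05] q [ 13.  42.  22.  93. -20. -15.]
```

servo_tool --series '[0,0,0,0,0,0,0.5,0,0,0,0,0,0,0.7,0,0,0,0,0,0,0.7,0,0,0,0,0,0,0.7,0,0,0,0.0058,0.0082,0.0173,0.7,0,0,0,0.0144,0.0204,0.0433,0.7,0,0,0,0.026,0.0367,0.078,0.7,0,0,0,0.0376,0.053,0.112,0.7,0,0,0,0.0376,0.053,0.112,0.7]'

```text
clock: 17.1
eef_pos: [0.7178, 0.1775, 0.2567]
ee_rot: [-0.268, 0.929, -0.162, -0.199]
ft_force: [0.1, 0.3, 0.2]
gripper_width: 0.697
grasp_force: 0.0
```

```bash
python3 - <<'E'
from st import *
from sock import *
rep()
out=[]
for nm in('top','side'):
    im=grab(nm);u,v=map(int,proj(im,S+.05*n));r=55 if nm=='top' else 80
    out.append(cv2.resize(im['color'][max(0,v-r):v+r,u-r:u+r],(400,400),interpolation=cv2.INTER_CUBIC))
cv2.imwrite('pics/done.png',np.hstack(out))
im=load('side');u,v=map(int,proj(im,S+.088*n));P,C,_,_=cloud(im,u-25,u+25,v-25,v+30)
q=(P-S)@B; m=(np.hypot(q[:,0],q[:,1])<.03)&(q[:,2]>.03)&(q[:,2]<.12)
print('top of bar h (want 88, 84 unlocked)',np.percentile(q[m,2],[50,80,90,95,99])*1e3)
E
```

```text
t 17.1 tcp in socket mm [ -0.9   0.3 204.6] foot h 140.6 F [-0.2 -0.1  0.3] ang -22.5 z [-0.005  0.004 -1.   ] mom [0.02 0.53 0.01] q [ 16.  46.  43. 111. -18. -13.]
top of bar h (want 88, 84 unlocked) [59.97648946 79.83720646 85.4395466  86.72359063 87.41848961]
```

View pics/done.png

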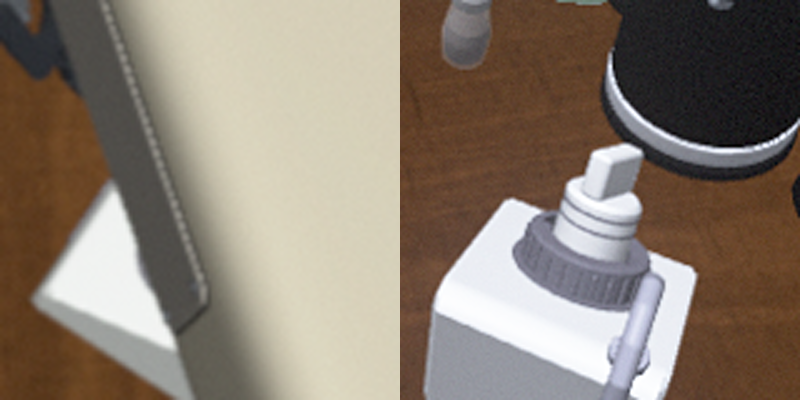

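The cartridge stands straight in the collar (side crop 600,210). Its bar top is about 87–88 mm up the axis, which is the locked height, and the gripper is clear.

```bash
python3 -c "
from h import *
print(env.finish_job())"
```

```text
the job is handed in; nothing more can be done
None
```

I fitted the white cartridge into the bayonet socket, pressed it in, turned it to the stop and let it lift into its pockets at about 8 mm; then I let go and handed the job in at about 17 s. No verdict came back, the locked height rests on the arm and depth readings, and I kept clear of the mills, mug and lemon but did not re-measure them.

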